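Put the tiered snack stand together on its mat

ROBOT

A 6-joint arm with a two-finger parallel gripper is mounted at the origin on the work surface. World frame = base frame: x ahead of the robot, y to its left, z up, the work surface at z = 0. Lengths are in m, angles in rad, forces in N, time in s.
With the tool pointing down it reaches from about 0.3 to 0.875 m from the base axis. Payload 6.4 kg.
Tool frame: the origin (TCP) lies between the finger pads; the fingertips stand 22 mm ahead of it and the grasp point (between the pads) lies 3 mm ahead of it; z points along the fingers, y is the line along which they close (so a half turn about z gives the same grasp; the last joint's range is limited). The gripper opens to 85 mm and grips with 20 to 120 N. Pads are 22 mm wide; open, the fingers measure 114 mm over their backs; the gripper's body (76 mm by 85 mm) begins 54 mm behind the grasp point. The pads swing forward as they close: fully open they stand 13 mm farther back than shut.
Start: joints at [-1.422, 0.181, 1.607, -0, 1.354, -0.206], TCP at [0.2, -0.539, 0.253] pointing down, gripper open.
Joint ranges: [-2.99, 2.99], [-0.89, 2.07], [0.3, 2.58], [-1.14, 4.28], [0, 2.63], [-3.12, 3.12]. Speed limits (rad/s): [2.57, 2.57, 3.01, 3.14, 3.14, 3.14].

INTERFACE

Orientations are given as a unit quaternion [w, x, y, z].
In Python, from bench import ctrl, imaging, workorder gives the robot as it stands.
- The arm moves only by the shell command python3 -m pendant 'ROWS' [OPENING]. ROWS is JSON, a list of rows, each a list of 4 numbers: the shift along the tool's x, y, z in cm, then the turn about the tool's z in degrees. In form: [[dx, dy, dz, roll], ...]. A call has 1 to 12 rows; each row is the pose to reach, as a shift and turn from the pose commanded when the call began, along the tool's axes at that moment; what a row does not reach only later rows make up. A row lasts 1/12 s, in which the tool goes at most 41.7 mm and 7.16 degrees, less where a joint would pass 70% of its speed; a pose out of reach is approached as far as the arm can. A call with a gripper value outside its range is refused whole. OPENING is the opening, from 0 (shut) to 1 (fully open), set as the call begins (- or left out, the last holds). The fingers move at their own pace and stop on an object; the grip force is fixed at half the most. Time passes only in rows, so rows that repeat a pose let the fingers close. It gives the time, the measured TCP pose, the force, the opening and the grip force at its end, in the units of the state.
- ctrl.get_obs(): the state, without advancing time (a new reading comes with each control period).
- imaging.camera(name): name is "scene" or "top"; returns the picture (480x640x3 uint8, red, green, blue); there is no depth.
- imaging.camera_info(name): a dict with "K" (3x3 intrinsics, pixels), "k1" (the pictures are not rectified: a ray, as slopes to the right and down, at radius r is drawn at 1 + k1 r^2 times it, then the intrinsics apply), "T" (4x4, takes a point from camera to world coordinates). Camera axes: x right, y up, looking along -z (the intrinsics and any distortion apply to the point x, -y, -z); pixel columns grow to the right and rows downward; lengths in m; the calibration is good to about 2 mm. A picture is of the moment at which its call begins. camera_info takes no time and is no camera call.
- workorder.hand_in(): hands the job in; it is judged then, once.
The state is a dict: "time_s": time; "q": joint angles; "dq": joint speeds; "joint_efforts": joint torques, N m; "eef_pos": TCP position; "eef_rot": TCP orientation; "wrist_force": force on the tool from outside, world axes, zero at the start; "torque": the same for the moment, N m; "opening": opening from 0.0 (shut) to 1.0 (fully open); "grasp_force": force on a finger pad.
Only numpy, scipy, OpenCV 4.12 (cv2) and the standard library are available. Lean on these libraries where they do the work, as an engineer would, in place of code of your own. Each camera call takes 0.05 s, during which the arm holds its last target. There are 200 camera calls.

TASK

Guests are coming: put the tiered snack stand together on the round cork mat, working from the bottom up. The largest dish stands in the middle of the mat, the middle-sized dish plugs onto its column, the smallest dish onto that one, and the ring handle on top, every piece fully seated and level. Set each piece down gently, without letting it fall or tip over, and leave the ashtray, the bell, the vase and the remote holder where they are.

Things in the scene. Friction and masses are not known exactly. Their poses are not given: they have to be found in the camera images.
- dish_large: Largest white stoneware tier, 190 mm across the rim, 120 mm across the foot, about 420 g. Origin: centre of the flat underside, z up; round. Floor 6 mm, rim 22 mm up. In its middle a column 32 mm across (straight from 16 mm up: grip it) to a shoulder 64 mm up, on it a tapered spigot 14 mm across, 14 mm tall. Below, a socket 20 mm across, 18 mm deep for the spigot of the tier below. Seated: origin 64 mm above the lower one's.
- dish_medium: Middle white stoneware tier, 144 mm across the rim, 88 mm across the foot, about 270 g. Origin: centre of the flat underside, z up; round. Floor 6 mm, rim 22 mm up. In its middle a column 32 mm across (straight from 16 mm up: grip it) to a shoulder 64 mm up, on it a tapered spigot 14 mm across, 14 mm tall. Below, a socket 20 mm across, 18 mm deep for the spigot of the tier below. Seated: origin 64 mm above the lower one's.
- dish_small: Smallest white stoneware tier, 104 mm across the rim, 66 mm across the foot, about 170 g. Origin: centre of the flat underside, z up; round. Floor 6 mm, rim 22 mm up. In its middle a column 32 mm across (straight from 16 mm up: grip it) to a shoulder 64 mm up, on it a tapered spigot 14 mm across, 14 mm tall. Below, a socket 20 mm across, 18 mm deep for the spigot of the tier below. Seated: origin 64 mm above the lower one's.
- handle: Steel ring handle, upright, about 90 g. Origin: centre of its flat underside, z up. Round boss 32 mm across, 19 mm high, tapering to 28 mm; on it a ring in the handle's x-z plane, centre 46 mm up, top 68 mm up, 44 mm across along x, 10 mm thick along y (fingers close along y), hole 24 mm. Below, a socket 20 mm across, 18 mm deep. Seated: origin 64 mm above the small dish's.
- mat: Round cork mat, 160 mm across and 5 mm thick, fixed flat on the purple table. Origin at the centre of its underside, on the table top; its upper face is 5 mm above that. The stand goes in its middle.
- ashtray: Glass ashtray, round, 110 mm across and 36 mm high. Origin at the centre of its underside. Not to be disturbed.
- bell: Small steel table bell with a push knob, on a black base 76 mm across, 59 mm high. Origin at the centre of its underside. Not to be disturbed.
- vase: Blue ceramic vase with three flowers, 96 mm across, 145 mm high and about 225 mm with the flowers. Origin at the centre of its underside. Not to be disturbed.
- remote_holder: Wooden remote holder with two black remotes and a black lighter case standing in it, 76 mm (x) by 137 mm (y), 171 mm high to the top of the remotes. Origin at the centre of its underside. Not to be disturbed.

How it is judged:
By the outcome, as a careful person would: the job done as asked, in the order asked, and still so for the second after the job is handed in, with the robot touching nothing.
It also fails if it takes over 128 s, if anything falls off the work surface, if the arm or the gripper's body presses on something with over 40 N, if the wrist force passes 120 N, or if a joint passes its speed limit or range.

## Working session

There is one attempt and no reset: what is moved stays moved. The work goes in short steps, Python scripts to look and compute and a shell command to move; the robot and the scene stay as the last step left them, time stands still between calls to the robot, and variables do not carry over. Pictures are saved under pics/ and viewed, at most 17 in all, crops included, and the job is handed in when it is done.

```bash
mkdir -p pics; ls; python3 - <<'E'
from bench import ctrl, imaging, workorder
import cv2, numpy as np
np.set_printoptions(precision=4,suppress=True)
for n in("scene","top"):
    im=imaging.camera(n); cv2.imwrite(f"pics/{n}0.png",im[:,:,::-1])
    i=imaging.camera_info(n); print(n,i["K"],i["k1"]); print(np.array(i["T"]))
o=ctrl.get_obs(); print(o)
E
```

```text
pics
scene [[464.2994   0.     319.0584]
 [  0.     464.2994 237.1353]
 [  0.       0.       1.    ]] 0.03860095913630349
[[-0.8822 -0.2746  0.3824  0.9588]
 [ 0.4708 -0.5041  0.7241  0.7221]
 [-0.0061  0.8188  0.574   0.6072]
 [ 0.      0.      0.      1.    ]]
top [[570.0463   0.     317.7582]
 [  0.     570.0463 244.541 ]
 [  0.       0.       1.    ]] -0.01950957202325735
[[ 0.0208  0.9909 -0.1332  0.4235]
 [-0.9997  0.0223  0.0094  0.0133]
 [ 0.0123  0.133   0.991   1.3712]
 [ 0.      0.      0.      1.    ]]
{'time_s': 0.1, 'q': array([-1.4223,  0.1815,  1.6079,  0.    ,  1.3538, -0.2063]), 'dq': array([-0.001 , -0.002 , -0.    , -0.0009, -0.0001,  0.0001]), 'joint_efforts': array([ -0.0006, -44.5883, -35.2238,  -0.0003,   0.0042,   0.    ]), 'eef_pos': array([ 0.1997, -0.5387,  0.2525]), 'eef_rot': array([-0.0008,  0.9843,  0.1765,  0.    ]), 'wrist_force': array([ 0.9307,  0.5757, -0.5032]), 'torque': array([ 0.0597,  0.0128, -0.0054]), 'grasp_force': 0.0, 'opening': 0.99974901218474}
```

View pics/scene0.png

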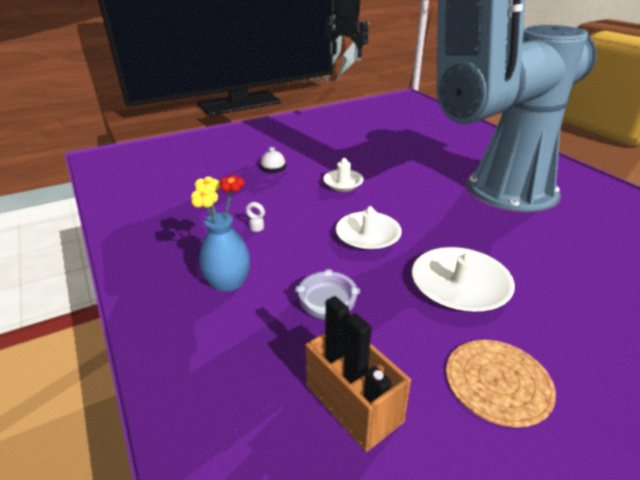

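View pics/top0.png

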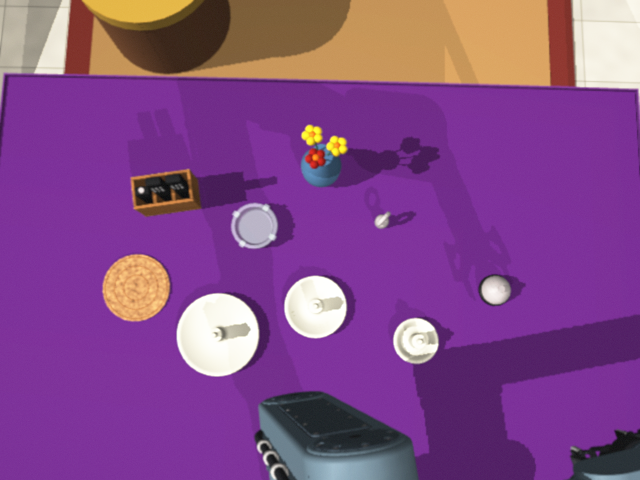

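The scene picture shows the mat at about (500,382) and the dishes at (463,280), (368,230) and (343,180). The handle is at (256,217). In the top picture the mat is at (136,288), the dishes at (218,334), (316,307) and (416,341), and the handle at (382,221).

```bash
cat > h.py <<'E'
from bench import ctrl, imaging
import cv2, numpy as np
from scipy.optimize import least_squares
np.set_printoptions(precision=4,suppress=True)
def ray(n,uv):
    i=imaging.camera_info(n);K=np.array(i["K"]);T=np.array(i["T"])
    uv=np.atleast_2d(np.asarray(uv,float))
    d=(uv-K[:2,2])/[K[0,0],K[1,1]]; p=d.copy()
    for _ in range(20): p=d/(1+i["k1"]*(p**2).sum(1,keepdims=True))
    v=np.c_[p[:,0],-p[:,1],-np.ones(len(p))]@T[:3,:3].T
    return T[:3,3],v
def plane(n,uv,z):
    o,v=ray(n,uv); return (o+v*((z-o[2])/v[:,2])[:,None])[:,:2]
def proj(n,P):
    i=imaging.camera_info(n);K=np.array(i["K"]);T=np.array(i["T"])
    c=(np.atleast_2d(P)-T[:3,3])@T[:3,:3]; s=np.c_[c[:,0],-c[:,1]]/-c[:,2:]
    s=s*(1+i["k1"]*(s**2).sum(1,keepdims=True)); return s*[K[0,0],K[1,1]]+K[:2,2]
def tri(a,b):
    """top pixel a, scene pixel b -> point, miss distance"""
    o1,v1=ray("top",a);o2,v2=ray("scene",b);A=np.c_[v1[0],-v2[0]]
    t=np.linalg.lstsq(A,o2-o1,rcond=None)[0];p,q=o1+t[0]*v1[0],o2+t[1]*v2[0]
    return (p+q)/2,np.linalg.norm(p-q)
def circ(p):
    f=least_squares(lambda c:np.hypot(*(p-c[:2]).T)-c[2],[*p.mean(0),.06],loss="soft_l1",f_scale=.001).x
    return f
def white(im):
    h=cv2.cvtColor(im,cv2.COLOR_RGB2HSV); return ((h[...,1]<75)&(h[...,2]>110)).astype(np.uint8)*255
def cork(im):
    h=cv2.cvtColor(im,cv2.COLOR_RGB2HSV); return ((h[...,0]>7)&(h[...,0]<25)&(h[...,1]>90)&(h[...,2]>90)).astype(np.uint8)*255
def blob(m,uv):
    m=cv2.morphologyEx(m,cv2.MORPH_CLOSE,np.ones((5,5)))
    cs=cv2.findContours(m,cv2.RETR_EXTERNAL,cv2.CHAIN_APPROX_NONE)[0]
    return min(cs,key=lambda c:abs(cv2.pointPolygonTest(c,uv,True)) if cv2.pointPolygonTest(c,uv,False)<0 else -1e3)[:,0,:].astype(float)
E
python3 - <<'E'
from h import *
T=imaging.camera("top");S=imaging.camera("scene")
it=dict(large=((218,334),(463,290),.022),medium=((316,307),(368,238),.022),small=((415,340),(343,183),.022),mat=((136,288),(500,382),.005))
for k,(a,b,z) in it.items():
    f=cork if k=="mat" else white
    ct,cs=blob(f(T),a),blob(f(S),b)
    if k!="mat": # keep lower half of scene outline (no column)
        pass
    print(k,len(ct),len(cs))
    for h in (z-.01,z,z+.01): print("  z",h,circ(plane("top",ct,h)),circ(plane("scene",cs,h)))
c=lambda I,x,y,w:cv2.resize(I[y-w*3//4:y+w*3//4,x-w:x+w],(400,300),interpolation=cv2.INTER_CUBIC)
a=np.vstack([np.hstack([c(T,218,334,48),c(T,316,307,48)]),np.hstack([c(T,415,340,48),c(T,381,221,48)])])
b=np.vstack([np.hstack([c(S,463,275,60),c(S,368,230,60)]),np.hstack([c(S,343,178,60),c(S,256,217,60)])])
cv2.imwrite("pics/ta.png",a[...,::-1]);cv2.imwrite("pics/sb.png",b[...,::-1])
E
```

```text
large 234 241
  z 0.011999999999999999 [0.3885 0.2319 0.0966] [0.3776 0.2249 0.0979]
  z 0.022 [0.3888 0.2303 0.0959] [0.3873 0.2332 0.0962]
  z 0.032 [0.389  0.2287 0.0952] [0.3971 0.2416 0.0946]
medium 176 151
  z 0.011999999999999999 [0.4583 0.0035 0.0736] [ 0.448  -0.0052  0.0755]
  z 0.022 [0.4581 0.0035 0.0731] [0.4566 0.0071 0.0743]
  z 0.032 [0.4578 0.0036 0.0725] [0.4652 0.0193 0.073 ]
small 130 103
  z 0.011999999999999999 [ 0.3834 -0.2352  0.0533] [ 0.3721 -0.2445  0.059 ]
  z 0.022 [ 0.3837 -0.2334  0.0529] [ 0.3819 -0.2283  0.058 ]
  z 0.032 [ 0.384  -0.2315  0.0525] [ 0.3918 -0.212   0.057 ]
mat 186 272
  z -0.005 [0.4951 0.4357 0.0788] [0.4859 0.4318 0.08  ]
  z 0.005 [0.4946 0.4327 0.0782] [0.4936 0.4365 0.0787]
  z 0.015 [0.4941 0.4296 0.0776] [0.5013 0.4412 0.0774]
```

View pics/ta.png

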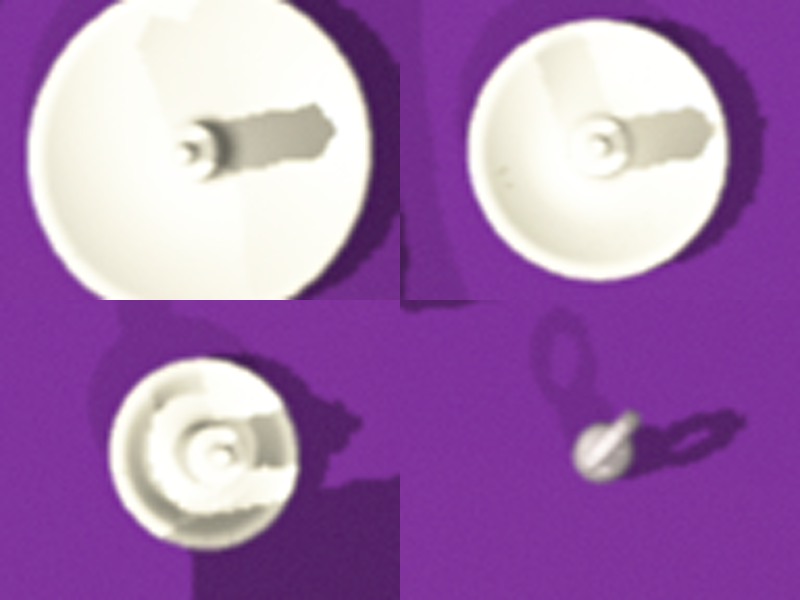

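View pics/sb.png

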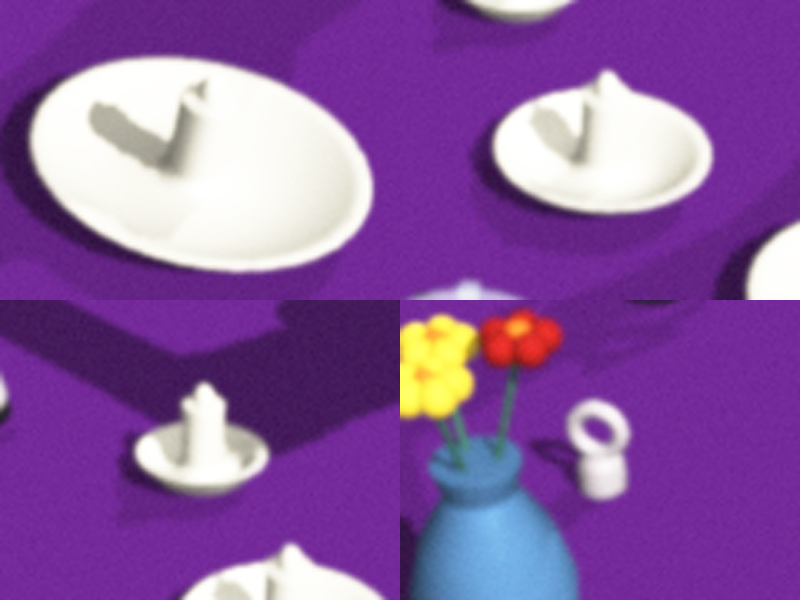

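The crops show upright columns. In full-image pixels, the spigot tips lie near top (215.6,334.5), (316.2,306), (420.3,341.2) and scene (464.5,254.6), (371,206.6), (344.5,158.5). The handle boss is at top (381.7,221.5), with the ring running up and to the right.

```bash
cat >> h.py <<'E'
def tool(dw):
    """world shift (m) -> tool shift (cm)"""
    from scipy.spatial.transform import Rotation as R
    w,x,y,z=ctrl.get_obs()["eef_rot"]; return R.from_quat([x,y,z,w]).as_matrix().T@np.array(dw)*100
def goto(p): print("pos",ctrl.get_obs()["eef_pos"],"to",p,"tool cm",tool(np.array(p)-ctrl.get_obs()["eef_pos"]))
E
python3 - <<'E'
from h import *
for k,a,b in [("large",(215.6,334.5),(464.5,254.6)),("medium",(316.2,306),(371,206.6)),("small",(420.3,341.2),(344.5,158.5))]: print(k,*tri(a,b))
T=imaging.camera("top");S=imaging.camera("scene")
ct=blob(white(T),(382,221)); r=cv2.minAreaRect(ct.astype(np.float32)); print(r)
cs=blob(white(S),(256,225)); print(cs.min(0),cs.max(0))
print("ring ctr",tri((383,219.5),(255.4,211.9)))
print("ends",plane("top",[(381-48+185*.24,221-36+175*.24),(381-48+236*.24,221-36+113*.24)],.046))
print("boss",plane("top",[(381.7,222)],.019))
goto([.45,-.1,.25]); print(tool([.39-.45,.232+.1,0])); print(tool([.388-.45,.232+.1,-.194]))
E
```

```text
large [0.3877 0.2277 0.0709] 0.0029179436287277635
medium [0.4544 0.0037 0.0778] 0.007170175345985622
small [ 0.3811 -0.2322  0.0775] 0.005759853081400106
((382.0, 220.0), (16.0, 14.0), 90.0)
[246. 202.] [264. 231.]
ring ctr (array([ 0.6642, -0.1521,  0.0415]), np.float64(0.003005106697374526))
ends [[ 0.6465 -0.1391]
 [ 0.6829 -0.1679]]
boss [[ 0.6635 -0.1525]]
pos [ 0.1997 -0.539   0.2529] to [0.45, -0.1, 0.25] tool cm [ 38.7173 -32.4713   0.3214]
[  5.9074 -33.2166   0.0235]
[  5.7172 -33.2728  19.4235]
```

```bash
python3 -m pendant '[[3,-2.5,0,0],[6,-5,0,0],[9.5,-8,0,0],[13,-11,0,0],[16,-13.5,0,0],[19.5,-16.5,0,0],[22.5,-19,0,0],[26,-22,0,0],[29,-24.5,0,0],[32.5,-27.5,0,0],[35.5,-30,0,0],[38.7,-32.5,0,0]]' 0.7 && python3 -m pendant '[[0.5,-3,0,0],[1,-6,0,0],[1.5,-9,0,0],[2,-12,0,0],[2.5,-15,1,0],[3,-18,3,0],[3.5,-21,5,0],[4,-24,7,0],[4.5,-27,9,0],[5,-30,10,0],[5.7,-33.2,11,0],[5.7,-33.2,11,0]]'; python3 -c "
from h import *
goto([.388,.2315,.051]);goto([.388,.2315,.12])"
```

```text
time_s: 1.3
eef_pos: [0.4448, -0.107, 0.2536]
eef_rot: [0.0, 0.984, 0.176, 0.0]
wrist_force: [0.8, -0.3, -0.3]
opening: 0.699
grasp_force: 0.0
time_s: 2.3
eef_pos: [0.3798, 0.2258, 0.1414]
eef_rot: [-0.001, 0.984, 0.178, -0.002]
wrist_force: [-0.7, -0.2, -0.2]
opening: 0.701
grasp_force: 0.0
pos [0.3798 0.2258 0.1414] to [0.388, 0.2315, 0.051] tool cm [ 0.9972 -0.2257  9.0385]
pos [0.3798 0.2258 0.1414] to [0.388, 0.2315, 0.12] tool cm [ 0.9776 -0.2401  2.1386]
```

```bash
python3 -m pendant '[[0.3,-0.1,1,0],[0.5,-0.2,2,0],[0.5,-0.2,2,0],[0.5,-0.2,2,0]]' ; python3 - <<'E'
from h import *
goto([.388,.2315,.051])
S=imaging.camera("scene");T=imaging.camera("top")
c=lambda I,x,y,w:cv2.resize(I[y-w*3//4:y+w*3//4,x-w:x+w],(400,300),interpolation=cv2.INTER_CUBIC)
cv2.imwrite("pics/g1.png",np.hstack([c(S,463,265,80),c(T,218,334,80)])[...,::-1])
E
```

```text
time_s: 2.63
eef_pos: [0.3863, 0.2246, 0.1225]
eef_rot: [0.0, 0.984, 0.176, -0.001]
wrist_force: [-0.6, -0.4, 1.2]
opening: 0.697
grasp_force: 0.0
pos [0.3863 0.2246 0.1225] to [0.388, 0.2315, 0.051] tool cm [ 0.4114 -0.5858  7.1543]
```

View pics/g1.png

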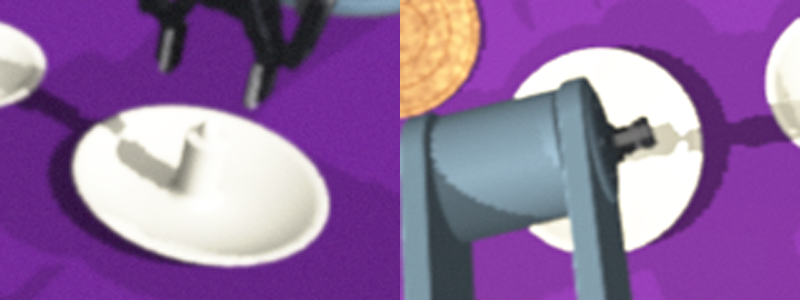

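The fingers straddle the column, which is at about (195,155) in the crop. The arm hides most of the dish from the top camera.

```bash
python3 -m pendant '[[0.2,-0.3,0.5,0],[0.4,-0.6,1.5,0],[0.4,-0.6,2.5,0],[0.4,-0.6,3.5,0],[0.4,-0.6,4.5,0],[0.4,-0.6,5.5,0],[0.4,-0.6,6.3,0],[0.4,-0.6,6.8,0],[0.4,-0.6,7.1,0],[0.4,-0.6,7.1,0],[0.4,-0.6,7.1,0]]' && python3 -m pendant '[[0,0,0,0],[0,0,0,0],[0,0,0,0],[0,0,0,0],[0,0,0,0],[0,0,0,0],[0,0,0,0],[0,0,0,0],[0,0,0,0]]' 0
```

```text
time_s: 3.65
eef_pos: [0.3882, 0.2327, 0.0524]
eef_rot: [-0.0, 0.984, 0.176, 0.0]
wrist_force: [0.8, 0.2, 0.7]
opening: 0.703
grasp_force: 0.0
time_s: 4.4
eef_pos: [0.3885, 0.2329, 0.053]
eef_rot: [-0.0, 0.984, 0.176, 0.001]
wrist_force: [-0.7, -0.0, 5.8]
opening: 0.358
grasp_force: 59.2
```

```bash
python3 -m pendant '[[0,0,-0.3,0],[0,0,-0.8,0],[0,0,-1.5,0],[0,0,-2.3,0],[0,0,-3,0],[0,0,-3.5,0],[0,0,-3.5,0],[0,0,-3.5,0]]' && python3 -c "
from h import *
p=ctrl.get_obs()['eef_pos'];goto(p+[.1060,.2028,0])"
```

```text
time_s: 5.07
eef_pos: [0.3884, 0.2328, 0.0878]
eef_rot: [-0.0, 0.984, 0.176, 0.001]
wrist_force: [-0.2, -0.6, -4.4]
opening: 0.357
grasp_force: 59.5
pos [0.3884 0.2328 0.0878] to [0.4944 0.4356 0.0878] tool cm [ 16.985  -15.3346   0.019 ]
```

```bash
python3 -m pendant '[[0.8,-0.7,0,0],[2.2,-2,0,0],[4.2,-3.8,0,0],[6.3,-5.7,0,0],[8.5,-7.7,0,0],[10.7,-9.6,0,0],[12.8,-11.5,0,0],[14.8,-13.3,0,0],[16.2,-14.6,0,0],[17,-15.3,0,0],[17,-15.3,0,0],[17,-15.3,0,0]]' && python3 -m pendant '[[0,0,0,0],[0,0,0,0]]' && python3 - <<'E'
from h import *
S=imaging.camera("scene");T=imaging.camera("top")
P=ctrl.get_obs()["eef_pos"];print(P)
c=lambda I,x,y,w:cv2.resize(I[y-w*3//4:y+w*3//4,x-w:x+w],(400,300),interpolation=cv2.INTER_CUBIC)
cv2.imwrite("pics/g2.png",np.hstack([c(S,500,360,100),c(T,136,288,80)])[...,::-1])
for n,I,uv in(("scene",S,(510,390)),("top",T,(136,320))):
    k=blob(white(I),uv); print(n,len(k),k.min(0),k.max(0))
    for z in(.05,.06): print(circ(plane(n,k,z)))
E
```

```text
time_s: 6.07
eef_pos: [0.4937, 0.4355, 0.086]
eef_rot: [0.0, 0.984, 0.177, -0.001]
wrist_force: [-0.9, -0.7, -4.1]
opening: 0.358
grasp_force: 59.9
time_s: 6.23
eef_pos: [0.4936, 0.4344, 0.0866]
eef_rot: [0.0, 0.984, 0.176, -0.001]
wrist_force: [-0.8, -0.2, -3.4]
opening: 0.355
grasp_force: 59.9
[0.494  0.4345 0.0872]
scene 394 [440. 311.] [577. 412.]
[0.4937 0.4339 0.0913]
[0.502  0.4391 0.0897]
top 253 [106. 245.] [171. 328.]
[0.4976 0.4056 0.0741]
[0.497  0.4026 0.0736]
```

View pics/g2.png

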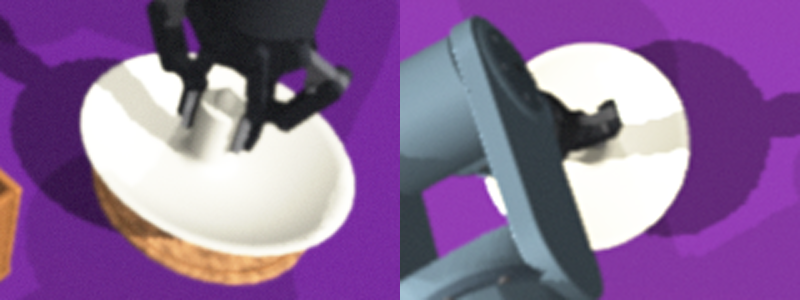

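The dish is held level over the mat, with its rim at about (220,155) in the scene crop. In the top crop its right half is visible.

```bash
cat >> h.py <<'E'
def rim(n,I,uv,z,r,fg=white):
    h=cv2.cvtColor(I,cv2.COLOR_RGB2HSV)
    pur=((h[...,0]>130)&(h[...,0]<160)&(h[...,1]>90)).astype(np.uint8)
    if fg is white: pur|=cork(I)//255
    oth=1-np.maximum(pur,fg(I)//255)
    oth=cv2.morphologyEx(oth,cv2.MORPH_OPEN,np.ones((4,4)))
    near=cv2.dilate(pur,np.ones((7,7)));bad=cv2.dilate(oth,np.ones((9,9)))
    k=blob(fg(I),uv); i=k.astype(int)
    k=k[(near[i[:,1],i[:,0]]>0)&(bad[i[:,1],i[:,0]]==0)]
    p=plane(n,k,z); f=least_squares(lambda c:np.hypot(*(p-c).T)-r,p.mean(0),loss="soft_l1",f_scale=.001)
    e=np.hypot(*(p-f.x).T)-r
    return f.x,len(k),np.median(abs(e))
E
python3 - <<'E'
from h import *
S=imaging.camera("scene");T=imaging.camera("top")
for z in(.052,.056,.06):
  print(z,rim("scene",S,(510,390),z,.0958),rim("top",T,(160,300),z,.0958))
s=cv2.imread("pics/scene0.png")[...,::-1];t=cv2.imread("pics/top0.png")[...,::-1]
print("mat",rim("scene",s,(500,382),.005,.0785,cork),rim("top",t,(136,288),.005,.0785,cork))
print("large0",rim("scene",s,(463,290),.022,.0958),rim("top",t,(218,334),.022,.0958))
print("med0",rim("scene",s,(368,238),.022,.0732),rim("top",t,(316,307),.022,.0732))
print("small0",rim("scene",s,(343,186),.022,.053),rim("top",t,(415,340),.022,.053))
E
```

```text
0.052 (array([0.4892, 0.4323]), 252, np.float64(0.0004226870806316105)) (array([0.4948, 0.4324]), 130, np.float64(0.0006096006573910878))
0.056 (array([0.4921, 0.4341]), 252, np.float64(0.0004301899194529904)) (array([0.4944, 0.4315]), 130, np.float64(0.0005855493226836761))
0.06 (array([0.495 , 0.4357]), 252, np.float64(0.0006423280702672826)) (array([0.4941, 0.4305]), 130, np.float64(0.0005921755997042172))
mat (array([0.4936, 0.4365]), 272, np.float64(0.00041787881510676333)) (array([0.4946, 0.4327]), 186, np.float64(0.0005510914635805178))
large0 (array([0.3874, 0.2333]), 241, np.float64(0.00066088783141241)) (array([0.3888, 0.2303]), 234, np.float64(0.0005430885734177965))
med0 (array([0.4568, 0.0074]), 151, np.float64(0.0009157550175468016)) (array([0.4581, 0.0035]), 176, np.float64(0.0005592435943746615))
small0 (array([ 0.3827, -0.2292]), 103, np.float64(0.0049351886550561)) (array([ 0.3836, -0.2334]), 130, np.float64(0.0005311478143107708))
```

```bash
python3 -m pendant '[[0.1,-0.1,0.4,0],[0.1,-0.1,0.9,0],[0.1,-0.1,1.4,0],[0.1,-0.1,1.8,0],[0.1,-0.1,2.2,0],[0.1,-0.1,2.4,0],[0.1,-0.1,2.6,0],[0.1,-0.1,2.7,0],[0.1,-0.1,2.7,0]]' && python3 -m pendant '[[0,0,0.05,0],[0,0,0.1,0],[0,0,0.15,0],[0,0,0.2,0],[0,0,0.25,0],[0,0,0.25,0]]'
```

```text
time_s: 7.18
eef_pos: [0.4948, 0.4364, 0.06]
eef_rot: [0.0, 0.984, 0.176, -0.0]
wrist_force: [0.3, 0.7, -3.8]
opening: 0.356
grasp_force: 59.9
time_s: 7.68
eef_pos: [0.495, 0.4365, 0.0581]
eef_rot: [0.0, 0.984, 0.176, 0.0]
wrist_force: [-1.0, -0.4, -1.5]
opening: 0.355
grasp_force: 60.4
```

```bash
python3 -m pendant '[[0,0,0.05,0],[0,0,0.1,0],[0,0,0.1,0]]' && python3 -m pendant '[[0,0,0,0],[0,0,0,0],[0,0,0,0],[0,0,0,0],[0,0,0,0]]' 0.7 && python3 -m pendant '[[0,0,-0.5,0],[0,0,-1.5,0],[0,0,-3,0],[0,0,-5,0],[0,0,-7.5,0],[0,0,-10,0],[0,0,-12,0],[0,0,-12,0]]' && python3 -c "
from h import *
goto([.4574,.0054,.17]);goto([.4574,.0054,.0530])"
```

```text
time_s: 7.93
eef_pos: [0.4949, 0.4365, 0.0581]
eef_rot: [0.0, 0.984, 0.177, -0.0]
wrist_force: [-4.4, -3.0, 6.3]
opening: 0.359
grasp_force: 61.1
time_s: 8.35
eef_pos: [0.495, 0.4366, 0.0568]
eef_rot: [-0.0, 0.984, 0.176, 0.0]
wrist_force: [-0.6, -0.9, 0.1]
opening: 0.698
grasp_force: 0.0
time_s: 9.02
eef_pos: [0.4978, 0.4384, 0.1846]
eef_rot: [-0.002, 0.984, 0.177, 0.005]
wrist_force: [0.9, 0.6, 0.0]
opening: 0.701
grasp_force: 0.0
pos [0.4978 0.4384 0.1846] to [0.4574, 0.0054, 0.17] tool cm [-18.8501  39.2019   1.1742]
pos [0.4978 0.4384 0.1846] to [0.4574, 0.0054, 0.053] tool cm [-18.9782  39.2268  12.8735]
```

```bash
python3 -m pendant '[[-1,2,0,0],[-2.5,5.2,0,0],[-4.2,8.8,0,0],[-5.9,12.4,0,0],[-7.6,16,0,0],[-9.3,19.6,0,0],[-11,23.2,0,0],[-12.7,26.8,0,0],[-14.4,30.4,1,0],[-16.1,34,2.5,0],[-17.6,37.2,4,0],[-18.5,39.1,5,0]]' && python3 -m pendant '[[0,0,0,0],[0,0,0,0]]' && python3 - <<'E'
from h import *
S=imaging.camera("scene");T=imaging.camera("top")
goto([.4574,.0054,.053])
print(rim("scene",S,(500,400),.027,.0958),rim("top",T,(130,300),.027,.0958))
E
```

```text
time_s: 10.02
eef_pos: [0.4566, 0.0026, 0.1266]
eef_rot: [0.001, 0.984, 0.176, 0.0]
wrist_force: [1.0, -0.5, 0.4]
opening: 0.699
grasp_force: 0.0
time_s: 10.18
eef_pos: [0.4571, 0.0047, 0.127]
eef_rot: [-0.0, 0.985, 0.175, -0.0]
wrist_force: [0.3, -0.4, 0.2]
opening: 0.7
grasp_force: 0.0
pos [0.4577 0.0061 0.1276] to [0.4574, 0.0054, 0.053] tool cm [-0.0638  0.0471  7.4579]
(array([0.4935, 0.4364]), 336, np.float64(0.0004052060715300787)) (array([0.4955, 0.4335]), 231, np.float64(0.0005152429167322864))
```

```bash
python3 -m pendant '[[0,0,0.5,0],[0,0,1.5,0],[0,0,2.7,0],[0,0,4,0],[0,0,5.2,0],[0,0,6.2,0],[0,0,6.9,0],[0,0,7.3,0],[0,0,7.4,0],[0,0,7.4,0],[0,0,7.4,0]]' && python3 -m pendant '[[0,0,0,0],[0,0,0,0],[0,0,0,0],[0,0,0,0],[0,0,0,0],[0,0,0,0],[0,0,0,0]]' 0 && python3 -m pendant '[[0,0,-0.3,0],[0,0,-1,0],[0,0,-2,0],[0,0,-3.3,0],[0,0,-5,0],[0,0,-7,0],[0,0,-8.8,0],[0,0,-10,0],[0,0,-10.5,0],[0,0,-10.5,0],[0,0,-10.5,0]]' && python3 - <<'E'
from h import *
S=imaging.camera("scene");T=imaging.camera("top")
print(tool([.0371,.4300,0]))
for z in (.125,.127,.129):print(rim("scene",S,tuple(proj("scene",[.455,.05,.127])[0]),z,.0732),rim("top",T,tuple(proj("top",[.455,-.05,.127])[0]),z,.0732))
E
```

```text
time_s: 11.2
eef_pos: [0.4576, 0.0055, 0.0532]
eef_rot: [0.0, 0.984, 0.177, 0.0]
wrist_force: [0.2, -0.4, 0.3]
opening: 0.7
grasp_force: 0.0
time_s: 11.78
eef_pos: [0.4578, 0.0055, 0.0536]
eef_rot: [0.0, 0.984, 0.176, 0.001]
wrist_force: [0.1, 1.8, 5.7]
opening: 0.362
grasp_force: 59.2
time_s: 12.7
eef_pos: [0.457, 0.0056, 0.1577]
eef_rot: [0.0, 0.984, 0.176, 0.0]
wrist_force: [0.1, 0.3, -3.3]
opening: 0.364
grasp_force: 59.6
[ 18.4136 -39.0346   0.0121]
(array([0.4571, 0.0006]), 156, np.float64(0.005689040123364575)) (array([0.3409, 0.0503]), 320, np.float64(0.05287644408611454))
(array([0.459 , 0.0034]), 156, np.float64(0.005568576340362237)) (array([0.341 , 0.0501]), 320, np.float64(0.05258816347855137))
(array([0.461 , 0.0062]), 156, np.float64(0.005367293770405464)) (array([0.3411, 0.0499]), 320, np.float64(0.05230259748353977))
```

```bash
python3 -m pendant '[[0.4,-0.8,0,0],[1.3,-2.8,0,0],[2.7,-5.6,0,0],[4.3,-9,0,0],[5.9,-12.4,0,0],[7.5,-15.8,0,0],[9.1,-19.2,0,0],[10.7,-22.6,0,0],[12.3,-26,0,0],[13.9,-29.4,0,0],[15.4,-32.6,0,0],[16.6,-35.1,0,0]]' && python3 -m pendant '[[0.9,-1.8,0,0],[1.5,-3.1,0,0],[1.9,-4,0,0],[1.9,-4,0,0],[1.9,-4,0,0],[1.9,-4,0,0]]' && python3 - <<'E'
from h import *
S=imaging.camera("scene");T=imaging.camera("top")
print(ctrl.get_obs()["eef_pos"])
c=lambda I,x,y,w:cv2.resize(I[y-w*3//4:y+w*3//4,x-w:x+w],(400,300),interpolation=cv2.INTER_CUBIC)
cv2.imwrite("pics/g3.png",np.hstack([c(S,500,350,120),c(T,136,288,80)])[...,::-1])
E
```

```text
time_s: 13.8
eef_pos: [0.4896, 0.3957, 0.1564]
eef_rot: [-0.0, 0.984, 0.177, -0.001]
wrist_force: [-0.5, -0.2, -2.2]
opening: 0.358
grasp_force: 59.9
time_s: 14.3
eef_pos: [0.4946, 0.4356, 0.1572]
eef_rot: [0.0, 0.984, 0.176, -0.001]
wrist_force: [0.2, -0.6, -2.8]
opening: 0.36
grasp_force: 60.0
[0.4949 0.4354 0.1576]
```

View pics/g3.png

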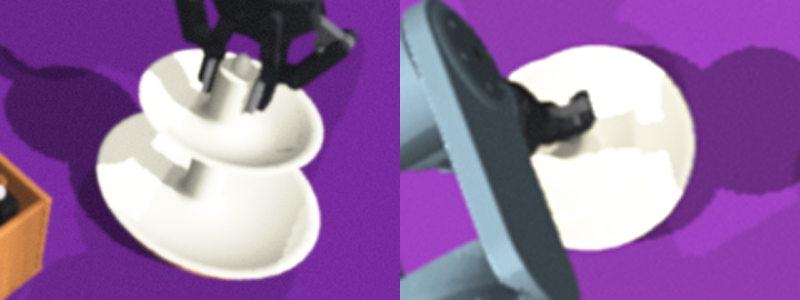

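In the scene crop the medium dish hovers above the large one, its upper rim arc clear against purple at (150,80)–(320,130). In the top crop its rim is barely distinguishable.

```bash
cat >> h.py <<'E'
def arc(n,I,c0,z,r,band=.006,edge=False):
    """robust circle of known radius from outline (or Canny) points near the predicted circle c0"""
    if edge:
        e=cv2.Canny(cv2.GaussianBlur(I,(3,3),0),15,40); v,u=np.nonzero(e); k=np.c_[u,v].astype(float)
    else:
        h=cv2.cvtColor(I,cv2.COLOR_RGB2HSV)
        pur=((h[...,0]>130)&(h[...,0]<160)&(h[...,1]>90)).astype(np.uint8)
        w=cv2.morphologyEx(white(I),cv2.MORPH_CLOSE,np.ones((3,3)))
        cs=cv2.findContours(w,cv2.RETR_EXTERNAL,cv2.CHAIN_APPROX_NONE)[0]
        k=np.vstack(cs)[:,0,:].astype(float);i=k.astype(int)
        k=k[cv2.dilate(pur,np.ones((5,5)))[i[:,1],i[:,0]]>0]
    p=plane(n,k,z);c=np.array(c0,float)
    for b in (band,band*.7,band*.5,band*.4):
        q=p[abs(np.hypot(*(p-c).T)-r)<b]
        c=least_squares(lambda x:np.hypot(*(q-x).T)-r,c,loss="soft_l1",f_scale=.0007).x
    a=np.unique((np.degrees(np.arctan2(*(q-c).T[::-1]))//10))
    return c,len(q),len(a)*10,np.median(abs(np.hypot(*(q-c).T)-r))
E
python3 - <<'E'
from h import *
S=imaging.camera("scene");T=imaging.camera("top")
for z in(.124,.127,.13):
    print(z,arc("scene",S,(.4935,.436),z,.0736),arc("scene",S,(.4935,.436),z,.0736,.01),arc("top",T,(.4955,.4335),z,.0732,.006,True))
E
```

```text
0.124 (array([0.492 , 0.4345]), 132, 220, np.float64(0.0008838788411636503)) (array([0.492 , 0.4345]), 137, 220, np.float64(0.0009310002420219732)) (array([0.4973, 0.4321]), 68, 170, np.float64(0.000981684064446993))
0.127 (array([0.4955, 0.4365]), 132, 220, np.float64(0.001160817715976148)) (array([0.4954, 0.4366]), 138, 220, np.float64(0.0012634428883697077)) (array([0.497 , 0.4313]), 65, 160, np.float64(0.0009601910531567559))
0.13 (array([0.4993, 0.4383]), 113, 220, np.float64(0.0010649901710709925)) (array([0.4988, 0.4386]), 139, 220, np.float64(0.0015786831094205672)) (array([0.4962, 0.4311]), 60, 150, np.float64(0.0009108430145344792))
```

```bash
python3 -m pendant '[[-0.1,-0.1,0.3,0],[-0.1,-0.1,0.7,0],[-0.1,-0.1,1.2,0],[-0.1,-0.1,1.6,0],[-0.1,-0.1,1.9,0],[-0.1,-0.1,2.1,0],[-0.1,-0.1,2.3,0],[-0.1,-0.1,2.4,0],[-0.1,-0.1,2.4,0]]' && python3 -m pendant '[[0,0,0.1,0],[0,0,0.2,0],[0,0,0.3,0],[0,0,0.4,0],[0,0,0.5,0],[0,0,0.6,0],[0,0,0.7,0],[0,0,0.8,0],[0,0,0.85,0],[0,0,0.9,0],[0,0,0.9,0]]'
```

```text
time_s: 15.25
eef_pos: [0.4935, 0.437, 0.1335]
eef_rot: [0.0, 0.984, 0.176, -0.0]
wrist_force: [0.2, 0.4, -2.9]
opening: 0.357
grasp_force: 60.0
time_s: 16.17
eef_pos: [0.4936, 0.437, 0.1247]
eef_rot: [0.0, 0.984, 0.176, -0.0]
wrist_force: [-0.4, -0.4, -3.0]
opening: 0.358
grasp_force: 60.0
```

```bash
python3 -m pendant '[[0,0,0.05,0],[0,0,0.1,0],[0,0,0.15,0],[0,0,0.2,0],[0,0,0.25,0],[0,0,0.25,0]]'
```

```text
time_s: 16.67
eef_pos: [0.4936, 0.4371, 0.1227]
eef_rot: [-0.0, 0.984, 0.176, 0.0]
wrist_force: [-0.6, -0.7, -0.8]
opening: 0.359
grasp_force: 60.2
```

Contact is starting at the expected seat height. I'll press a touch further, release and retreat.

```bash
python3 -m pendant '[[0,0,0.05,0],[0,0,0.1,0],[0,0,0.1,0]]' && python3 -m pendant '[[0,0,0,0],[0,0,0,0],[0,0,0,0],[0,0,0,0],[0,0,0,0]]' 0.7 && python3 -m pendant '[[0,0,-0.5,0],[0,0,-1.5,0],[0,0,-3,0],[0,0,-5,0],[0,0,-7,0],[0,0,-8.5,0],[0,0,-9,0],[0,0,-9,0]]' && python3 -m pendant '[[0,0,0,0],[0,0,0,0]]' && python3 -c "
from h import *
goto([.383,-.2312,.2]);goto([.383,-.2312,.13])"
```

```text
time_s: 16.92
eef_pos: [0.4938, 0.4372, 0.1226]
eef_rot: [-0.0, 0.984, 0.177, 0.0]
wrist_force: [-3.3, -4.0, 5.9]
opening: 0.357
grasp_force: 60.9
time_s: 17.33
eef_pos: [0.4937, 0.4371, 0.1212]
eef_rot: [-0.0, 0.984, 0.176, 0.0]
wrist_force: [-0.8, 0.4, -0.3]
opening: 0.701
grasp_force: 0.0
time_s: 18.0
eef_pos: [0.4947, 0.4378, 0.2142]
eef_rot: [-0.001, 0.984, 0.177, 0.002]
wrist_force: [0.1, 0.1, -0.4]
opening: 0.702
grasp_force: 0.0
time_s: 18.17
eef_pos: [0.493, 0.4367, 0.21]
eef_rot: [0.0, 0.984, 0.176, -0.001]
wrist_force: [0.2, 0.1, -0.1]
opening: 0.702
grasp_force: 0.0
pos [0.493  0.4367 0.21  ] to [0.383, -0.2312, 0.2] tool cm [-33.5078  58.8076   1.0912]
pos [0.493  0.4367 0.21  ] to [0.383, -0.2312, 0.13] tool cm [-33.4932  58.8047   8.0912]
```

```bash
python3 -m pendant '[[-1,1.8,0,0],[-2.9,5,0,0],[-4.8,8.4,0,0],[-6.7,11.8,0,0],[-8.6,15.2,0,0],[-10.5,18.6,0,0],[-12.4,22,0,0],[-14.3,25.4,0,0],[-16.2,28.8,0,0],[-18.1,32,0,0],[-19.5,34.4,0,0],[-20.5,36,0,0]]' && python3 -m pendant '[[-1,1.8,0,0],[-2.9,5,0.5,0],[-4.8,8.4,2,0],[-6.7,11.8,3.5,0],[-8.6,15.2,5,0],[-10.5,18.6,6.5,0],[-12,21.2,7.5,0],[-13,22.8,8,0],[-13,22.8,8,0],[-13,22.8,8,0],[-13,22.8,8,0]]' && python3 - <<'E'
from h import *
S=imaging.camera("scene");T=imaging.camera("top")
goto([.383,-.2312,.053])
for z in (.089,.091):print(rim("scene",S,tuple(proj("scene",[.53,.45,.085])[0]),z,.0736),rim("top",T,tuple(proj("top",[.53,.45,.085])[0]),.027,.0958), arc("scene",S,(.4935,.4364),z,.0736), arc("top",T,(.4955,.4335),z,.0732,.006,True))
print(arc("scene",S,(.4935,.4364),.027,.0958))
c=lambda I,x,y,w:cv2.resize(I[y-w*3//4:y+w*3//4,x-w:x+w],(400,300),interpolation=cv2.INTER_CUBIC)
cv2.imwrite("pics/g4.png",np.vstack([np.hstack([c(S,500,350,120),c(T,136,288,80)]),np.hstack([c(S,343,178,60),c(T,415,340,80)])])[...,::-1])
E
```

```text
time_s: 19.17
eef_pos: [0.4251, 0.0261, 0.2102]
eef_rot: [-0.0, 0.984, 0.176, -0.001]
wrist_force: [0.4, -1.0, -0.2]
opening: 0.701
grasp_force: 0.0
time_s: 20.08
eef_pos: [0.3834, -0.2297, 0.1307]
eef_rot: [-0.001, 0.984, 0.176, -0.0]
wrist_force: [-1.0, 1.1, 0.9]
opening: 0.698
grasp_force: 0.0
pos [ 0.3839 -0.2295  0.1313] to [0.383, -0.2312, 0.053] tool cm [-0.1447  0.1358  7.827 ]
(array([0.5336, 0.4698]), 365, np.float64(0.020124944003615475)) (array([0.4955, 0.4343]), 231, np.float64(0.000643747325514421)) (array([0.4912, 0.4364]), 143, 220, np.float64(0.0005889320991370323)) (array([0.4968, 0.4355]), 93, 190, np.float64(0.0007768072177457147))
(array([0.5353, 0.4707]), 365, np.float64(0.019692707505494386)) (array([0.4955, 0.4343]), 231, np.float64(0.000643747325514421)) (array([0.4933, 0.4377]), 143, 220, np.float64(0.0006982200980258507)) (array([0.4962, 0.4349]), 95, 190, np.float64(0.0007677449621998483))
(array([0.4935, 0.4367]), 231, 260, np.float64(0.0005733124676255141))
```

View pics/g4.png

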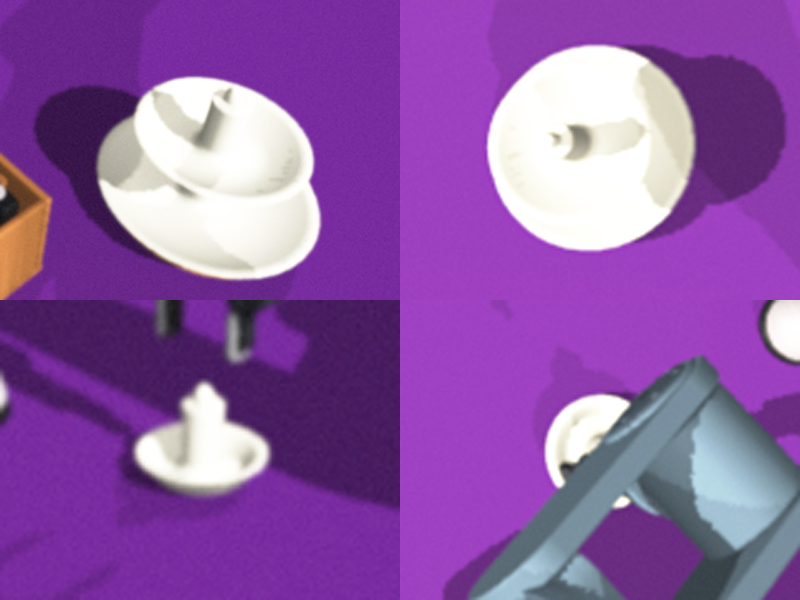

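The medium dish is seated and level, rim at (135,120)–(313,160) in the scene crop. The fingers are centred above the small dish's column at (204,400).

```bash
python3 -m pendant '[[0,0,0.5,0],[-0.1,0.1,1.5,0],[-0.1,0.1,2.7,0],[-0.1,0.1,4,0],[-0.1,0.1,5.2,0],[-0.1,0.1,6.2,0],[-0.1,0.1,7,0],[-0.1,0.1,7.5,0],[-0.1,0.1,7.8,0],[-0.1,0.1,7.8,0],[-0.1,0.1,7.8,0]]' && python3 -m pendant '[[0,0,0,0],[0,0,0,0],[0,0,0,0],[0,0,0,0],[0,0,0,0],[0,0,0,0],[0,0,0,0]]' 0 && python3 -m pendant '[[0,0,-0.3,0],[0,0,-1,0],[0,0,-2.2,0],[0,0,-4,0],[0,0,-6.3,0],[0,0,-8.8,0],[0,0,-11.2,0],[0,0,-13.4,0],[0,0,-15.2,0],[0,0,-16.5,0],[0,0,-17,0],[0,0,-17,0]]' && python3 -m pendant '[[0,0,0,0],[0,0,0,0]]' && python3 -c "
from h import *
goto([.4940,.4371,.2235])"
```

```text
time_s: 21.1
eef_pos: [0.3833, -0.2321, 0.0535]
eef_rot: [0.0, 0.984, 0.176, 0.0]
wrist_force: [-0.5, 0.5, 0.3]
opening: 0.698
grasp_force: 0.0
time_s: 21.68
eef_pos: [0.3835, -0.2323, 0.054]
eef_rot: [0.0, 0.984, 0.176, 0.0]
wrist_force: [-0.7, 1.3, 5.8]
opening: 0.357
grasp_force: 59.2
time_s: 22.68
eef_pos: [0.3836, -0.2324, 0.2247]
eef_rot: [0.001, 0.984, 0.176, 0.001]
wrist_force: [0.1, 0.3, -2.0]
opening: 0.357
grasp_force: 59.5
time_s: 22.85
eef_pos: [0.3826, -0.2314, 0.2221]
eef_rot: [-0.001, 0.984, 0.176, -0.001]
wrist_force: [0.1, -0.2, -1.9]
opening: 0.354
grasp_force: 59.5
pos [ 0.3826 -0.2314  0.2221] to [0.494, 0.4371, 0.2235] tool cm [ 33.6713 -58.8142  -0.0534]
```

```bash
python3 -m pendant '[[0.5,-0.9,0,0],[1.8,-3.1,0,0],[3.6,-6.3,0,0],[5.4,-9.5,0,0],[7.2,-12.7,0,0],[9,-15.9,0,0],[10.8,-19.1,0,0],[12.6,-22.3,0,0],[14.4,-25.5,0,0],[16.2,-28.6,0,0],[17.8,-31.3,0,0],[19,-33.3,0,0]]' && python3 -m pendant '[[1.2,-2,0,0],[2.8,-4.8,0,0],[4.6,-8,0,0],[6.4,-11.2,0,0],[8.2,-14.3,0,0],[9.9,-17.3,0,0],[11.5,-20.1,0,0],[12.9,-22.5,0,0],[14,-24.4,0,0],[14.5,-25.3,0,0],[14.5,-25.3,0,0],[14.5,-25.3,0,0]]' && python3 -m pendant '[[0,0,0,0],[0,0,0,0],[0,0,0,0]]'&& python3 - <<'E'
from h import *
S=imaging.camera("scene");T=imaging.camera("top")
P=ctrl.get_obs()["eef_pos"];goto([.494,.4371,.2235])
zr=P[2]-.0535+.022;print(zr)
for z in(zr-.003,zr,zr+.003):
    print(z,arc("scene",S,(.4935,.4377),z,.0535,.01),arc("top",T,(.4962,.4349),z,.053,.008,True))
c=lambda I,x,y,w:cv2.resize(I[y-w*3//4:y+w*3//4,x-w:x+w],(400,300),interpolation=cv2.INTER_CUBIC)
cv2.imwrite("pics/g5.png",np.hstack([c(S,500,330,120),c(T,136,288,80)])[...,::-1])
E
```

```text
time_s: 23.85
eef_pos: [0.4445, 0.1495, 0.2224]
eef_rot: [-0.001, 0.984, 0.177, -0.001]
wrist_force: [-0.9, -0.9, -1.7]
opening: 0.358
grasp_force: 59.7
time_s: 24.85
eef_pos: [0.4927, 0.4337, 0.2221]
eef_rot: [0.001, 0.984, 0.177, -0.001]
wrist_force: [-0.4, 0.3, -1.1]
opening: 0.354
grasp_force: 59.8
time_s: 25.1
eef_pos: [0.4938, 0.4328, 0.2235]
eef_rot: [0.0, 0.984, 0.176, -0.0]
wrist_force: [-0.2, -0.3, -2.0]
opening: 0.36
grasp_force: 59.8
pos [0.4939 0.4331 0.2236] to [0.494, 0.4371, 0.2235] tool cm [ 0.1441 -0.3692  0.0099]
0.19209923455635575
0.18909923455635574 (array([0.4903, 0.4315]), 114, 260, np.float64(0.0006908598316760252)) (array([0.4944, 0.4331]), 62, 180, np.float64(0.0010442462588296127))
0.19209923455635575 (array([0.4936, 0.4335]), 115, 260, np.float64(0.0010089901731134276)) (array([0.4922, 0.4385]), 66, 150, np.float64(0.0008812617593438529))
0.19509923455635575 (array([0.497 , 0.4354]), 116, 260, np.float64(0.0013467006954035188)) (array([0.4918, 0.4377]), 67, 150, np.float64(0.0008842280386641144))
```

View pics/g5.png

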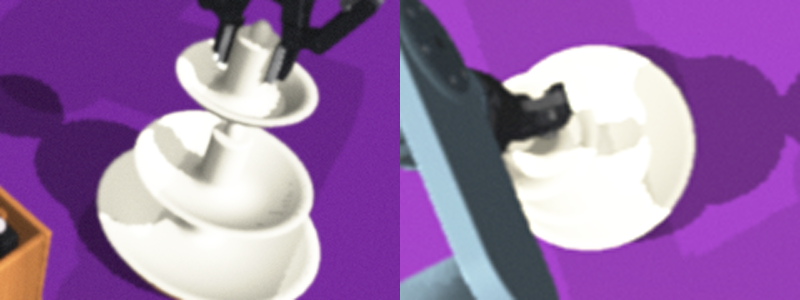

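The small dish hovers at (247,85) in the scene crop, slightly left of the medium column at (222,150). The numbers call for a shift of about 3.6 mm in +y.

```bash
python3 -m pendant '[[0.1,-0.2,0.2,0],[0.15,-0.33,0.5,0],[0.15,-0.33,0.9,0],[0.15,-0.33,1.3,0],[0.15,-0.33,1.6,0],[0.15,-0.33,1.8,0],[0.15,-0.33,2,0],[0.15,-0.33,2.1,0],[0.15,-0.33,2.2,0],[0.15,-0.33,2.2,0]]' && python3 -m pendant '[[0,0,0.1,0],[0,0,0.2,0],[0,0,0.3,0],[0,0,0.4,0],[0,0,0.5,0],[0,0,0.6,0],[0,0,0.7,0],[0,0,0.8,0],[0,0,0.9,0],[0,0,1,0],[0,0,1.1,0],[0,0,1.1,0]]'
```

```text
time_s: 26.03
eef_pos: [0.4939, 0.4375, 0.2011]
eef_rot: [0.0, 0.984, 0.176, -0.0]
wrist_force: [-0.3, 0.3, -1.7]
opening: 0.359
grasp_force: 59.8
time_s: 27.03
eef_pos: [0.4938, 0.4375, 0.19]
eef_rot: [0.0, 0.984, 0.176, -0.0]
wrist_force: [0.6, 0.6, -1.5]
opening: 0.357
grasp_force: 59.8
```

```bash
python3 -m pendant '[[0,0,0.05,0],[0,0,0.1,0],[0,0,0.15,0],[0,0,0.2,0],[0,0,0.25,0],[0,0,0.25,0]]'; python3 -m pendant '[[0,0,0.05,0],[0,0,0.1,0],[0,0,0.1,0]]'
```

```text
time_s: 27.53
eef_pos: [0.4939, 0.4375, 0.1877]
eef_rot: [0.0, 0.984, 0.176, -0.0]
wrist_force: [-0.5, 0.5, -2.2]
opening: 0.36
grasp_force: 59.8
time_s: 27.78
eef_pos: [0.4941, 0.4376, 0.1871]
eef_rot: [-0.0, 0.984, 0.176, 0.0]
wrist_force: [-0.3, 0.2, 0.1]
opening: 0.357
grasp_force: 60.0
```

```bash
python3 -m pendant '[[0,0,0.05,0],[0,0,0.05,0]]' && python3 -m pendant '[[0,0,0,0],[0,0,0,0],[0,0,0,0],[0,0,0,0],[0,0,0,0]]' 0.7 && python3 -m pendant '[[0,0,-0.5,0],[0,0,-1.5,0],[0,0,-3,0],[0,0,-5,0],[0,0,-7,0],[0,0,-8.5,0],[0,0,-9,0],[0,0,-9,0]]' && python3 -m pendant '[[0,0,0,0],[0,0,0,0]]' && python3 -c "
from h import *
goto([.664,-.1525,.24]);print(ctrl.get_obs()['q'])"
```

```text
time_s: 27.95
eef_pos: [0.4942, 0.4377, 0.187]
eef_rot: [-0.0, 0.984, 0.176, 0.0]
wrist_force: [-1.0, -0.9, 3.2]
opening: 0.362
grasp_force: 60.1
time_s: 28.37
eef_pos: [0.4939, 0.4375, 0.1861]
eef_rot: [0.0, 0.984, 0.176, -0.0]
wrist_force: [-0.4, 0.1, 0.6]
opening: 0.697
grasp_force: 0.0
time_s: 29.03
eef_pos: [0.4948, 0.4381, 0.2792]
eef_rot: [-0.001, 0.984, 0.176, 0.002]
wrist_force: [-0.5, 0.4, 0.7]
opening: 0.699
grasp_force: 0.0
time_s: 29.2
eef_pos: [0.4934, 0.4372, 0.2749]
eef_rot: [0.0, 0.984, 0.176, -0.001]
wrist_force: [0.7, -1.1, -0.1]
opening: 0.703
grasp_force: 0.0
pos [0.4934 0.4372 0.2749] to [0.664, -0.1525, 0.24] tool cm [-4.4795 61.2184  3.5256]
[0.5454 0.351  1.353  0.     1.4398 1.7614]
```

```bash
python3 -m pendant '[[-0.1,1.5,0,0],[-0.4,4.8,0,0],[-0.7,8.3,0,0],[-0.9,11.8,0,0],[-1.2,15.3,0,0],[-1.4,18.8,0,0],[-1.7,22.3,0,0],[-1.9,25.8,0,0],[-2.2,29.3,0,0],[-2.4,32.8,0,0],[-2.6,35.8,0,0],[-2.8,38,0,0]]' && python3 -m pendant '[[-0.1,1.5,0,5],[-0.3,4.5,0,11],[-0.5,7.7,0.5,17],[-0.8,10.9,1,23],[-1,14.1,1.5,29],[-1.2,17.3,2,35],[-1.4,20,2.5,41],[-1.6,22,3,47],[-1.7,23.2,3.5,53],[-1.7,23.2,3.5,58.6],[-1.7,23.2,3.5,58.6],[-1.7,23.2,3.5,58.6]]' && python3 -m pendant '[[0,0,0,0],[0,0,0,0],[0,0,0,0]]'&& python3 - <<'E'
from h import *
S=imaging.camera("scene");T=imaging.camera("top")
goto([.664,-.1525,.05])
zr=.155
print(arc("scene",S,(.4935,.4377),zr,.0535,.01),arc("top",T,(.4962,.4349),zr,.053,.008,True))
c=lambda I,x,y,w:cv2.resize(I[y-w*3//4:y+w*3//4,x-w:x+w],(400,300),interpolation=cv2.INTER_CUBIC)
cv2.imwrite("pics/g6.png",np.vstack([np.hstack([c(S,500,330,120),c(T,136,288,80)]),np.hstack([c(S,256,190,80),c(T,381,221,80)])])[...,::-1])
E
```

```text
time_s: 30.2
eef_pos: [0.5996, 0.0678, 0.2751]
eef_rot: [0.0, 0.984, 0.175, -0.001]
wrist_force: [-0.4, -0.3, -0.6]
opening: 0.7
grasp_force: 0.0
time_s: 31.2
eef_pos: [0.6636, -0.1525, 0.2401]
eef_rot: [-0.0, 0.945, -0.327, -0.001]
wrist_force: [-0.1, -0.9, -0.4]
opening: 0.701
grasp_force: 0.0
time_s: 31.45
eef_pos: [0.6644, -0.1515, 0.2415]
eef_rot: [0.0, 0.945, -0.327, 0.0]
wrist_force: [-0.7, -0.7, -0.4]
opening: 0.7
grasp_force: 0.0
pos [ 0.6644 -0.1516  0.2416] to [0.664, -0.1525, 0.05] tool cm [ 0.0167  0.1015 19.1583]
(array([0.4935, 0.4387]), 98, 230, np.float64(0.0009993006041794962)) (array([0.4946, 0.4366]), 92, 210, np.float64(0.0008130244617428166))
```

View pics/g6.png

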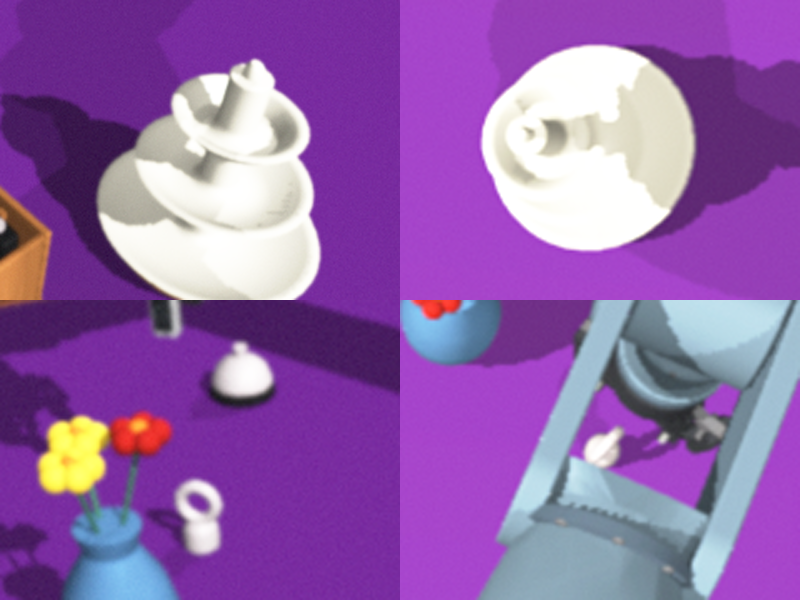

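The small dish is seated level, its rim at about (240,120) in the scene crop. The handle stands untouched at (200,515) in the lower-left crop, with the gripper above it.

```bash
python3 -m pendant '[[0,0.1,0.8,0],[0,0.1,2.5,0],[0,0.1,4.5,0],[0,0.1,6.5,0],[0,0.1,8.5,0],[0,0.1,10,0],[0,0.1,11,0],[0,0.1,11.5,0],[0,0.1,11.5,0]]' && python3 - <<'E'
from h import *
S=imaging.camera("scene");goto([.664,-.1525,.058])
c=lambda I,x,y,w:cv2.resize(I[y-w*3//4:y+w*3//4,x-w:x+w],(400,300),interpolation=cv2.INTER_CUBIC)
cv2.imwrite("pics/g7.png",c(S,256,200,50)[...,::-1])
E
```

```text
time_s: 32.3
eef_pos: [0.663, -0.1525, 0.1248]
eef_rot: [-0.0, 0.945, -0.328, -0.001]
wrist_force: [0.1, 0.2, -0.9]
opening: 0.706
grasp_force: 0.0
pos [ 0.6637 -0.1527  0.1261] to [0.664, -0.1525, 0.058] tool cm [ 0.0116 -0.039   6.8114]
```

View pics/g7.png

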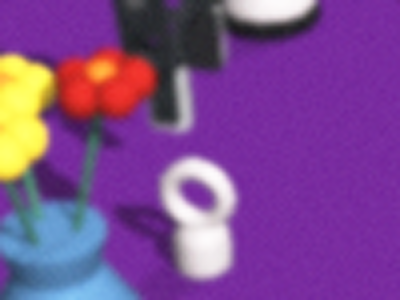

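The near finger is at (173,110) and the far one at about (205,50). Their midpoint lines up with the ring at (198,190) along the lean of the image.

```bash
python3 -m pendant '[[0,0,0.5,0],[0,0,1.4,0],[0,0,2.4,0],[0,0,3.5,0],[0,0,4.6,0],[0,0,5.5,0],[0,0,6.2,0],[0,0,6.6,0],[0,0,6.8,0],[0,0,6.8,0],[0,0,6.8,0]]' && python3 -m pendant '[[0,0,0,0],[0,0,0,0],[0,0,0,0],[0,0,0,0],[0,0,0,0],[0,0,0,0],[0,0,0,0],[0,0,0,0],[0,0,0,0],[0,0,0,0]]' 0
```

```text
time_s: 33.27
eef_pos: [0.6641, -0.1529, 0.0587]
eef_rot: [0.0, 0.945, -0.328, 0.0]
wrist_force: [-0.6, 0.2, 0.4]
opening: 0.702
grasp_force: 0.0
time_s: 34.1
eef_pos: [0.664, -0.1528, 0.0587]
eef_rot: [-0.0, 0.945, -0.328, 0.0]
wrist_force: [0.8, 0.9, 3.6]
opening: 0.099
grasp_force: 58.6
```

```bash
python3 -m pendant '[[0,0,-0.3,0],[0,0,-1,0],[0,0,-2.4,0],[0,0,-4.5,0],[0,0,-7,0],[0,0,-9.8,0],[0,0,-12.6,0],[0,0,-15.4,0],[0,0,-18,0],[0,0,-20.3,0],[0,0,-22.3,0],[0,0,-23.5,0]]' && python3 -m pendant '[[0,0,0,0],[0,0,0,0],[0,0,0,0]]' && python3 - <<'E'
from h import *
goto([.4943,.4372,.2937]);print(ctrl.get_obs()['q'])
S=imaging.camera("scene")
c=lambda I,x,y,w:cv2.resize(I[y-w*3//4:y+w*3//4,x-w:x+w],(400,300),interpolation=cv2.INTER_CUBIC)
u=proj("scene",[.664,-.1525,.26])[0].astype(int);print(u);u[1]=max(u[1],50)
cv2.imwrite("pics/g8.png",c(S,*u,60)[...,::-1])
E
```

```text
time_s: 35.1
eef_pos: [0.6644, -0.153, 0.2978]
eef_rot: [0.0, 0.945, -0.328, 0.002]
wrist_force: [0.5, -0.0, 0.4]
opening: 0.096
grasp_force: 58.3
time_s: 35.35
eef_pos: [0.663, -0.1525, 0.2916]
eef_rot: [-0.0, 0.945, -0.328, -0.001]
wrist_force: [-0.4, 0.6, -0.9]
opening: 0.101
grasp_force: 58.3
pos [ 0.663  -0.1525  0.2916] to [0.4943, 0.4372, 0.2937] tool cm [-49.7757 -35.8439  -0.1132]
[-0.4001  0.3882  1.2708 -0.      1.4852  1.8387]
[245 120]
```

View pics/g8.png

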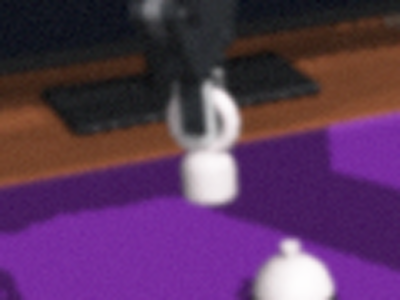

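The handle hangs upright in the gripper, with the ring at (205,118) and the boss at (210,178) in the crop.

```bash
python3 -m pendant '[[-0.8,-0.6,0,0],[-2.6,-1.9,0,0],[-5.2,-3.7,0,0],[-7.8,-5.6,0,0],[-10.4,-7.5,0,0],[-13,-9.4,0,0],[-15.6,-11.2,0,0],[-18.2,-13.1,0,0],[-20.8,-15,0,0],[-23.4,-16.9,0,0],[-25.8,-18.6,0,0],[-27.6,-19.9,0,0]]' && python3 -m pendant '[[-1.6,-1.1,0,0],[-3.8,-2.7,0,0],[-6.4,-4.6,0,0],[-9,-6.5,0,0],[-11.6,-8.4,0,0],[-14.2,-10.3,0,0],[-16.6,-12,0,0],[-18.8,-13.5,0,0],[-20.7,-14.9,0,0],[-21.9,-15.8,0,0],[-22.2,-16,0,0],[-22.2,-16,0,0]]' && python3 -m pendant '[[0,0,0,0],[0,0,0,0],[0,0,0,0]]' && python3 - <<'E'
from h import *
goto([.4943,.4372,.2937]);print(ctrl.get_obs()['q'])
S=imaging.camera("scene");T=imaging.camera("top")
cv2.imwrite("pics/_S9.png",S[...,::-1]);cv2.imwrite("pics/_T9.png",T[...,::-1])
c=lambda I,x,y,w:cv2.resize(I[y-w*3//4:y+w*3//4,x-w:x+w],(400,300),interpolation=cv2.INTER_CUBIC)
u=proj("scene",[.494,.437,.23])[0].astype(int);v=proj("top",[.494,.437,.23])[0].astype(int);print(u,v)
cv2.imwrite("pics/g9.png",np.hstack([c(S,*u,60),c(T,*v,40)])[...,::-1])
E
```

```text
time_s: 36.4
eef_pos: [0.5683, 0.1773, 0.2922]
eef_rot: [0.0, 0.945, -0.327, -0.001]
wrist_force: [-0.0, 0.1, -0.4]
opening: 0.097
grasp_force: 58.4
time_s: 37.4
eef_pos: [0.4943, 0.4381, 0.2924]
eef_rot: [0.001, 0.945, -0.327, -0.0]
wrist_force: [0.9, -0.3, -1.0]
opening: 0.102
grasp_force: 58.5
time_s: 37.65
eef_pos: [0.4958, 0.4363, 0.2933]
eef_rot: [0.0, 0.944, -0.329, 0.0]
wrist_force: [-0.2, -0.3, -1.0]
opening: 0.1
grasp_force: 58.5
pos [0.4958 0.4363 0.2933] to [0.4943, 0.4372, 0.2937] tool cm [-0.1773  0.0231 -0.0372]
[ 0.5424  0.3407  1.3296 -0.0003  1.4714  2.7829]
[535 266] [ 99 280]
```

View pics/g9.png

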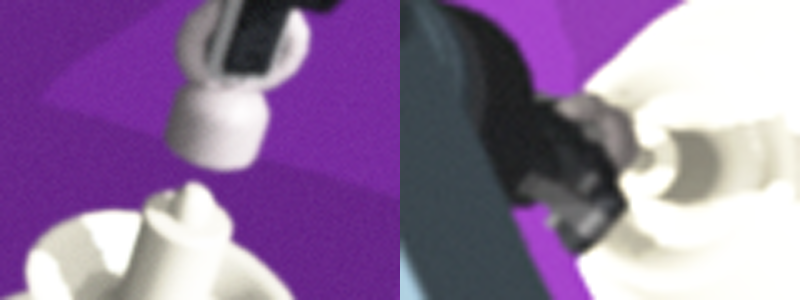

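The boss underside is centred at about (211,151) in the scene crop. The small dish's shoulder is at about (190,216) and its spigot tip at (192,186). In the top crop the handle is mostly hidden.

```bash
python3 - <<'E'
from h import *
f=lambda x,y:(475+x*.3,221+y*.3)
print("boss",plane("scene",[f(211.5,151)],.2346)); print("shoulder",plane("scene",[f(190,216)],.197)); print("tip",plane("scene",[f(192,186)],.211))
# column/boss silhouettes of white vs purple
S=cv2.imread("pics/_S9.png")[...,::-1]; w=white(S)
for v in (257,259,261,263,265): 
    r=np.nonzero(w[v,515:565])[0]+515; print(v,r.min(),r.max())
# predicted pixels if handle axis were at c, for boss bottom
for c in [(.4943,.4372),(.4958,.4363)]: print((proj("scene",[[*c,.2346],[*c,.197],[*c,.211]])-[475,221])/.3)
E
```

```text
boss [[0.4967 0.4419]]
shoulder [[0.4908 0.4385]]
tip [[0.4919 0.436 ]]
257 531 555
259 531 554
261 530 553
263 529 553
265 529 552
[[205.9458 142.3478]
 [181.0527 216.7958]
 [190.0986 189.6914]]
[[201.214  142.2179]
 [176.4948 216.654 ]
 [185.4776 189.5537]]
```

```bash
cat >> h.py <<'E'
def spans(I,rows,lo,hi):
    h=cv2.cvtColor(I,cv2.COLOR_RGB2HSV); pur=(h[...,1]>110)
    o=[]
    for v in rows:
        r=np.nonzero(~pur[v,lo:hi])[0]+lo; o.append((v,r.min(),r.max(),(r.min()+r.max())/2))
    return np.array(o)
E
python3 - <<'E'
from h import *
S=cv2.imread("pics/_S9.png")[...,::-1].copy()
print(spans(S,range(250,292,2),512,568).tolist())
for c in [(.494,.437)]:
    for n,z,r in (("boss",.2346,.016),("tip",.211,.0055),("shoulder",.197,.016)):
        a=np.linspace(0,6.283,60);p=proj("scene",np.c_[c[0]+r*np.cos(a),c[1]+r*np.sin(a),0*a+z]);print(n,p.min(0),p.max(0),p.mean(0))
J=np.array([proj("scene",[[.494+d[0],.437+d[1],.2346]])[0]-proj("scene",[[.494,.437,.2346]])[0] for d in((.001,0),(0,.001))]);print("px per mm x,y",J)
E
```

```text
Traceback (most recent call last):
  File "h.py", line 72, in spans
    r=np.nonzero(~pur[v,lo:hi])[0]+lo; o.append((v,r.min(),r.max(),(r.min()+r.max())/2))
                                                   ~~~~~^^
ValueError: zero-size array to reduction operation minimum which has no identity
```

```bash
sed -i 's/; o.append/\n        if len(r): o.append/' h.py; python3 - <<'E'
from h import *
S=cv2.imread("pics/_S9.png")[...,::-1].copy()
for l in spans(S,range(248,294,2),512,568): print(l)
c=(.494,.437);a=np.linspace(0,6.283,60)
for n,z,r in (("boss",.2346,.016),("tip",.211,.0055),("shoulder",.197,.016)):
    p=proj("scene",np.c_[c[0]+r*np.cos(a),c[1]+r*np.sin(a),0*a+z]);print(n,p.min(0),p.max(0),p.mean(0))
J=np.array([proj("scene",[[.494+d[0],.437+d[1],.2346]])[0]-proj("scene",[[.494,.437,.2346]])[0] for d in((.001,0),(0,.001))]);print("px per mm x,y",J)
E
```

```text
[248. 528. 554. 541.]
[250.  527.  554.  540.5]
[252. 527. 555. 541.]
[254.  526.  555.  540.5]
[256.  526.  555.  540.5]
[258. 525. 555. 540.]
[260.  525.  554.  539.5]
[262. 525. 553. 539.]
[264. 525. 553. 539.]
[266.  527.  552.  539.5]
[268.  530.  551.  540.5]
[270.  533.  550.  541.5]
[272. 540. 544. 542.]
[276. 530. 536. 533.]
[278.  523.  538.  530.5]
[280. 519. 539. 529.]
[282. 518. 540. 529.]
[284. 512. 542. 527.]
[286. 512. 544. 528.]
[288. 512. 544. 528.]
[290. 512. 544. 528.]
[292. 512. 544. 528.]
boss [523.2998 255.9461] [550.6003 271.5075] [536.737  263.6975]
tip [527.5116 275.0507] [536.6512 280.4922] [532.0265 277.7816]
shoulder [516.3691 278.0644] [542.5708 294.0474] [529.2687 286.0291]
px per mm x,y [[-0.5604  0.231 ]
 [ 0.6443  0.4285]]
```

```bash
python3 -m pendant '[[0,0,0.3,0],[-0.05,0.06,0.7,0],[-0.05,0.06,1.1,0],[-0.05,0.06,1.5,0],[-0.05,0.06,1.8,0],[-0.05,0.06,2,0],[-0.05,0.06,2.1,0],[-0.05,0.06,2.1,0],[-0.05,0.06,2.1,0]]' && python3 -m pendant '[[0,0,0.1,0],[0,0,0.2,0],[0,0,0.3,0],[0,0,0.4,0],[0,0,0.5,0],[0,0,0.5,0]]' && python3 - <<'E'
from h import *
S=imaging.camera("scene")
c=lambda I,x,y,w:cv2.resize(I[y-w*3//4:y+w*3//4,x-w:x+w],(400,300),interpolation=cv2.INTER_CUBIC)
cv2.imwrite("pics/g10.png",c(S,535,280,60)[...,::-1])
for l in spans(S,range(266,300,2),512,568): print(l)
E
```

```text
time_s: 38.5
eef_pos: [0.4944, 0.4374, 0.2724]
eef_rot: [-0.0, 0.945, -0.328, 0.0]
wrist_force: [0.1, -0.3, -0.1]
opening: 0.1
grasp_force: 58.5
time_s: 39.0
eef_pos: [0.4943, 0.4373, 0.267]
eef_rot: [0.0, 0.945, -0.328, -0.0]
wrist_force: [0.1, -0.5, -0.9]
opening: 0.097
grasp_force: 58.5
[266. 524. 550. 537.]
[268.  523.  550.  536.5]
[270. 523. 551. 537.]
[272.  522.  551.  536.5]
[274. 521. 551. 536.]
[276.  521.  550.  535.5]
[278. 521. 549. 535.]
[280. 519. 549. 534.]
[282. 518. 548. 533.]
[284.  512.  547.  529.5]
[286. 512. 546. 529.]
[288. 512. 544. 528.]
[290. 512. 544. 528.]
[292. 512. 544. 528.]
[294. 512. 546. 529.]
[296. 512. 550. 531.]
[298. 512. 552. 532.]
```

View pics/g10.png

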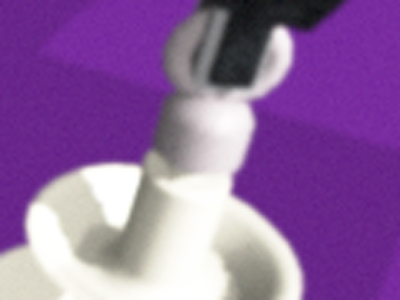

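The boss is entering over the spigot, coaxial with the column, with no contact force.

```bash
python3 -m pendant '[[0,0,0.1,0],[0,0,0.2,0],[0,0,0.3,0],[0,0,0.4,0],[0,0,0.5,0],[0,0,0.6,0],[0,0,0.7,0],[0,0,0.8,0],[0,0,0.9,0],[0,0,0.95,0],[0,0,1,0],[0,0,1,0]]'; python3 -m pendant '[[0,0,0.05,0],[0,0,0.1,0],[0,0,0.1,0]]'
```

```text
time_s: 40.05
eef_pos: [0.4944, 0.4373, 0.2572]
eef_rot: [0.0, 0.945, -0.328, -0.0]
wrist_force: [0.1, -0.8, -1.4]
opening: 0.099
grasp_force: 58.5
time_s: 40.3
eef_pos: [0.4944, 0.4373, 0.2562]
eef_rot: [0.0, 0.945, -0.328, -0.0]
wrist_force: [-0.6, 0.1, -0.1]
opening: 0.097
grasp_force: 58.5
```

```bash
python3 -m pendant '[[0,0,0.05,0],[0,0,0.1,0],[0,0,0.1,0]]'
```

```text
time_s: 40.55
eef_pos: [0.4946, 0.4375, 0.2557]
eef_rot: [-0.0, 0.945, -0.328, 0.0]
wrist_force: [-0.5, -0.4, 0.5]
opening: 0.101
grasp_force: 58.6
```

```bash
python3 -m pendant '[[0,0,0.05,0],[0,0,0.05,0]]' && python3 -m pendant '[[0,0,0,0],[0,0,0,0],[0,0,0,0],[0,0,0,0],[0,0,0,0],[0,0,0,0]]' 0.6 && python3 -m pendant '[[0,0,-0.5,0],[0,0,-1.5,0],[0,0,-3,0],[0,0,-5,0],[0,0,-7.5,0],[0,0,-9.5,0],[0,0,-11,0],[0,0,-11,0]]' && python3 -m pendant '[[-1,3,0,0],[-2,6,0,0],[-3,9,0,0],[-4,12,0,0],[-5,14,0,0],[-5,15,0,0],[-5,15,0,0],[-5,15,0,0]]'; python3 - <<'E'
from h import *
print(tool([0,-.3,0]))
S=imaging.camera("scene");T=imaging.camera("top")
c=lambda I,x,y,w:cv2.resize(I[y-w*3//4:y+w*3//4,x-w:x+w],(400,300),interpolation=cv2.INTER_CUBIC)
cv2.imwrite("pics/g11.png",np.hstack([c(S,512,310,110),cv2.resize(S,(400,300))])[...,::-1])
E
```

```text
time_s: 40.72
eef_pos: [0.4947, 0.4376, 0.2555]
eef_rot: [-0.001, 0.945, -0.328, 0.0]
wrist_force: [-0.8, 0.4, 2.8]
opening: 0.102
grasp_force: 58.8
time_s: 41.22
eef_pos: [0.4943, 0.4373, 0.2546]
eef_rot: [0.0, 0.945, -0.328, -0.0]
wrist_force: [0.1, 0.4, 0.7]
opening: 0.601
grasp_force: 0.0
time_s: 41.88
eef_pos: [0.4956, 0.4382, 0.3708]
eef_rot: [-0.003, 0.945, -0.328, 0.003]
wrist_force: [0.2, 0.9, 0.7]
opening: 0.6
grasp_force: 0.0
time_s: 42.55
eef_pos: [0.3627, 0.3506, 0.365]
eef_rot: [-0.0, 0.945, -0.328, 0.0]
wrist_force: [0.8, 0.1, 0.8]
opening: 0.599
grasp_force: 0.0
[18.5895 23.5463 -0.0186]
```

View pics/g11.png

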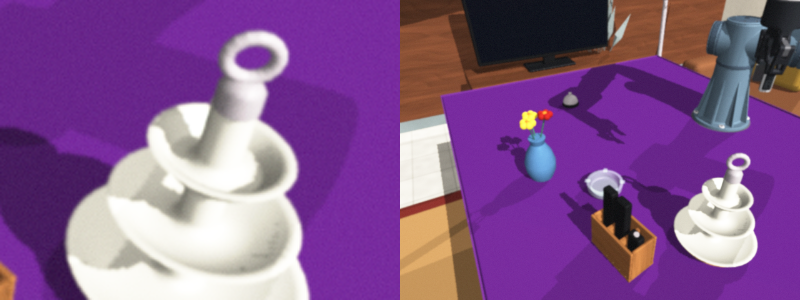

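The stand is fully assembled and upright: handle ring at (252,55), dishes level below it. The ashtray, bell, vase and remote holder look unmoved. Handing in.

```bash
python3 -m pendant '[[0,0,0,0],[0,0,0,0],[0,0,0,0],[0,0,0,0]]' | head -1; python3 -c "
from bench import workorder;print(workorder.hand_in())"
```

```text
time_s: 42.98
the job is handed in; nothing more can be done
None
```

The snack stand is assembled on the mat: all three dishes and the ring handle look fully seated and level in the last picture, the other things look unmoved, and the job was handed in at 43 s; the hand-in returned no verdict.

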